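# Seal a culture dish in the guarded bench press

### The arm

A 6-joint arm with a two-finger parallel gripper is mounted at the origin on a cart in front of the work surface, level with it; the furniture and walls round the work are solid. World frame = base frame: x ahead of the robot, y to its left, z up, the work surface at z = 0. Lengths are in m, angles in rad, forces in N, time in s.
With the tool pointing down it reaches from about 0.35 to 0.975 m from the base axis. Payload 4.9 kg.
Tool frame: the origin (TCP) lies between the finger pads; the fingertips stand 8 mm ahead of it and the grasp point (between the pads) lies 11 mm behind it; z points along the fingers, y is the direction in which the jaws open and shut (so a half turn about z gives the same grasp; the last joint's range is limited). The gripper opens to 85 mm and grips with 20 to 120 N. Pads are 22 mm wide; open, the fingers measure 114 mm over their backs; the gripper's body (76 mm by 85 mm) begins 54 mm behind the grasp point. The pads swing forward as they close: fully open they stand 13 mm farther back than shut.
Start: joints at [1.17, 0.053, 1.613, -0, 1.476, -0.119], TCP at [0.174, 0.6, 0.217] pointing down, gripper open.
Joint ranges: [-3.01, 3.01], [-1.01, 2.22], [0.06, 2.58], [-1.02, 4.17], [0.09, 2.62], [-3.14, 3.14]. Speed limits (rad/s): [2.57, 2.57, 3.14, 3.14, 3.14, 3.14].

### API

Orientations are given as a rotation vector (axis times angle).
In Python, from station import ctrl gives the robot as it stands. The module is installed in compiled form; this text tells all that it offers.
- The arm moves only by the shell command python3 -m creep 'ROWS' [FORCE]. ROWS is JSON, a list of rows, each an object with "hand": the opening, from 0 (shut) to 1 (fully open); "translation": the shift along the tool's x, y, z in cm, a list of three; "delta_rot": the turn, a rotation vector about the tool's x, y, z in degrees, a list of three. A call has 1 to 8 rows; each row shifts and turns the commanded pose from where the row before left it, along the tool's axes as they then stand; what a row does not reach is not made up. A row lasts 1/8 s, in which the tool goes at most 62.5 mm and 10.7 degrees, less where a joint would pass 70% of its speed; a pose out of reach is approached as far as the arm can. A call with a gripper value outside its range is refused whole. The fingers move at their own pace and stop on an object; FORCE is the grip in N (left out, the last holds). Time passes only in rows, so rows that do not move let the fingers close. It gives the time, the measured TCP pose, the force and the opening at its end, in the units of the state.
- ctrl.get_obs(): the state, without advancing time (a new reading comes with each control period).
- ctrl.get_image(name): name is "scene" or "side" or "wrist"; returns (picture, depth): 480x640x3 uint8, red, green, blue; 480x640 float32, m along the optical axis (not along the pixel's ray), 0 where there is no reading.
- ctrl.calibration(name): a dict with "fx", "fy", "cx", "cy" (pixels), "T" (4x4, takes a point from camera to world coordinates). Camera axes: x right, y up, looking along -z (the intrinsics and any distortion apply to the point x, -y, -z); pixel columns grow to the right and rows downward; lengths in m; the calibration is good to about 2 mm. A picture is of the moment at which its call begins: read the wrist's pose just before it. calibration takes no time and is no camera call; for the wrist camera it gives the pose at the moment of the call.
- ctrl.finish_job(): hands the job in, once; it reports no verdict.
The state is a dict: "t": time; "q": joint angles; "dq": joint speeds; "effort": joint torques, N m; "tool_pos": TCP position; "tool_rot": TCP orientation; "contact_force": force on the tool from outside, world axes, zero at the start; "wrist_torque": the same for the moment, N m; "opening": finger opening in m.
Only numpy, scipy, OpenCV 4.12 (cv2) and the standard library are available. Lean on these libraries where they do the work, as an engineer would, in place of code of your own. Each camera call takes 0.05 s, during which the arm holds its last target.

### The job

The culture dish lies in the tray of the small bench press. Push the tray by its blue push plate all the way into the press, then reach down through the window in the yellow guard and press the red lever fully down, without touching the guard and leaving the lever alone until the tray is home. Only push and press: do not pinch or pull the push plate (keep off its dark grey inner side), do not touch or lift the dish, and do not disturb the other things on the bench.

Things in the scene. Friction and masses are not known exactly. Their poses are not given: they have to be found in the camera images.
- press: Dish sealing press, fixed to the desk: grey base plate 150 (x) by 215 (y) mm. Origin on the desk surface under the middle of the guard; its x axis points to the rear of the press (to the lever's hinge), y to the side on which the tray sticks out, z up. The yaw differs from run to run. A monitor stands behind it to the right and a lamp head hangs about 0.55 m above the desk behind it: come in from the front and stay low.
- guard: Guard of the press: yellow frame and flat yellow roof, 144 (y) by 150 (x) mm, with clear side panes; top of the roof 106 mm above the desk. Origin and axes as the press. It must not be touched at all. The tray runs in through an opening low in its +y side.
- window (a point): Centre of the rectangular window cut in the guard's flat 5 mm roof, at the height of the roof's top. Axes as the press: the opening measures 72 mm along x and 80 mm along y. An open gripper does not fit through; closed fingers do.
- lever_pad (a point): Centre of the top of the red pad (34 x 34 mm) at the free end of the lever under the window. Raised, it lies about 11 mm below the top of the roof; fully down, about 34 mm below it (72 mm above the desk) and 25 mm in front of the press origin (at x = -25 mm, y = 0 in the press frame). The hinge runs along the press's y axis 85 mm behind the pad, 60 mm behind the press origin, 62 mm above the desk.
- lever (a joint): Lever angle in rad: 0 raised, 0.28 fully down on its stop. Stiff hinge without a spring: it takes about 4 N on the pad and stays where it is left.
- tray (a joint): Tray travel in m: 0 pulled out, 0.070 home against its stop; grows as the tray moves along the press's -y axis. It takes about 3 N and stays where it is left.
- push_face (a point): Point on the outer (+y) face of the upright blue push plate at the tray's outer end, in the middle of its width and 72.5 mm above the desk. The plate is 56 mm wide (along the press's x), its top edge is 22 mm above this point; it stands at x = +20 mm in the press frame; it is 8 mm thick, blue outside and dark grey on its inner side (towards the dish), which must not be touched. With the tray home this face is 97 mm from the press origin along y, 25 mm outside the guard.
- recess (a point): Centre of the floor of the round recess in the tray, 61 mm in diameter and 6 mm deep, in which the dish lies; moves with the tray.
- dish: Round culture dish with lid, 58 mm across, 15 mm high, loose in the tray's recess; origin at the centre of its underside. It rides in with the tray.
- tube_block: Black microtube block 104 x 128 x 37 mm on the desk; a bystander.
- blue_cap_bottle: White bottle with blue cap, 50 mm across, 115 mm high; a bystander. Origin under its centre.
- red_cap_bottle: Small cream bottle with red cap, 40 mm across, 85 mm high; a bystander. Origin under its centre.
- marker: Red and white marker pen, 135 mm long, lying on the desk; a bystander.
- spare_dish: Second round dish, 58 mm across, lying on the desk; a bystander.
- forceps: Steel forceps 134 mm long, lying on the desk; a bystander.
There are look-alikes about, which are no part of the job. What is shaped like the dish but brown or turquoise is not meant.

How it is judged:
By the outcome, as a careful person would: the job done as asked, in the order asked, and still so for the second after the job is handed in, with the robot touching nothing.
It also fails if it takes over 58 s, if anything falls off the work surface, if the arm or the gripper's body presses on something with over 40 N, if the wrist force passes 120 N, or if a joint passes its speed limit or range.

## Working session

There is one attempt and no reset: what is moved stays moved. The work goes in short steps, Python scripts to look and compute and a shell command to move; the robot and the scene stay as the last step left them, time stands still between calls to the robot, and variables do not carry over. Pictures are saved under pics/ and viewed, and the job is handed in when it is done.

```bash
mkdir -p pics; python3 - <<'E'
from station import ctrl
import cv2,numpy as np
o=ctrl.get_obs(); print({k:np.round(v,3) for k,v in o.items()})
for n in ["scene","side","wrist"]:
    c=ctrl.calibration(n); print(n,{k:np.round(v,3).tolist() for k,v in c.items()})
    im,d=ctrl.get_image(n); np.savez(f"pics/{n}0.npz",im=im,d=d,T=c["T"],K=[c["fx"],c["fy"],c["cx"],c["cy"]])
    cv2.imwrite(f"pics/{n}0.png",im[:,:,::-1])
E
```

```text
{'t': np.float64(0.0), 'q': array([ 1.17 ,  0.053,  1.614,  0.   ,  1.476, -0.119]), 'dq': array([-0.001, -0.   ,  0.001, -0.001,  0.001,  0.001]), 'effort': array([ 0.0000e+00, -3.9369e+01, -3.7018e+01, -0.0000e+00,  7.0000e-03,
        0.0000e+00]), 'tool_pos': array([0.174, 0.6  , 0.216]), 'tool_rot': array([-4.41e-01, -3.11e+00,  3.00e-03]), 'contact_force': array([-0.642, -0.024,  0.092]), 'wrist_torque': array([ 0.005, -0.007,  0.021]), 'opening': np.float64(0.085)}
scene {'fx': 443.725, 'fy': 443.725, 'cx': 315.56, 'cy': 232.895, 'T': [[-0.785, 0.449, -0.428, 0.063], [-0.62, -0.573, 0.536, 0.748], [-0.005, 0.686, 0.728, 1.033], [0.0, 0.0, 0.0, 1.0]]}
side {'fx': 528.998, 'fy': 528.998, 'cx': 318.356, 'cy': 240.759, 'T': [[-0.942, 0.14, -0.305, 0.038], [-0.334, -0.461, 0.822, 1.577], [-0.025, 0.877, 0.481, 0.994], [0.0, 0.0, 0.0, 1.0]]}
wrist {'fx': 368.418, 'fy': 368.418, 'cx': 314.54, 'cy': 235.417, 'T': [[0.277, -0.925, -0.261, 0.108], [0.961, 0.266, 0.078, 0.621], [-0.002, -0.273, 0.962, 0.373], [0.0, 0.0, 0.0, 1.0]]}
```

View pics/scene0.png

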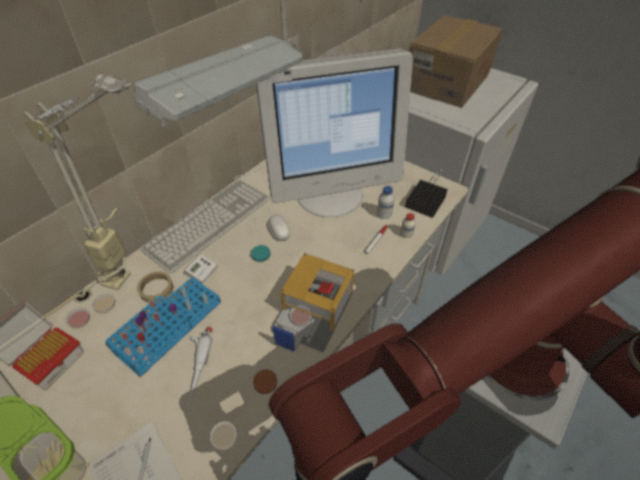

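View pics/side0.png

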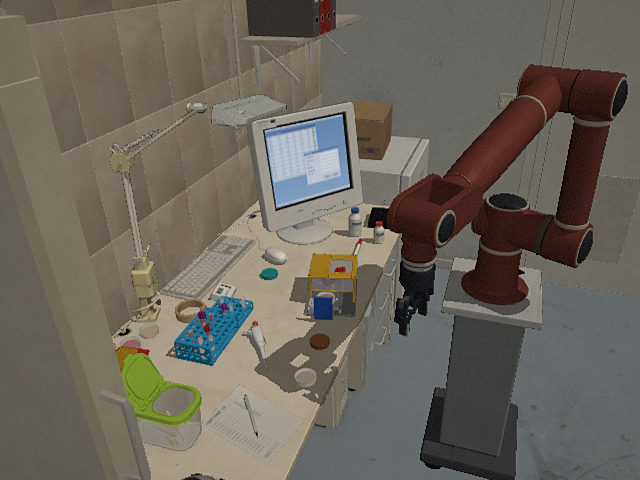

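View pics/wrist0.png

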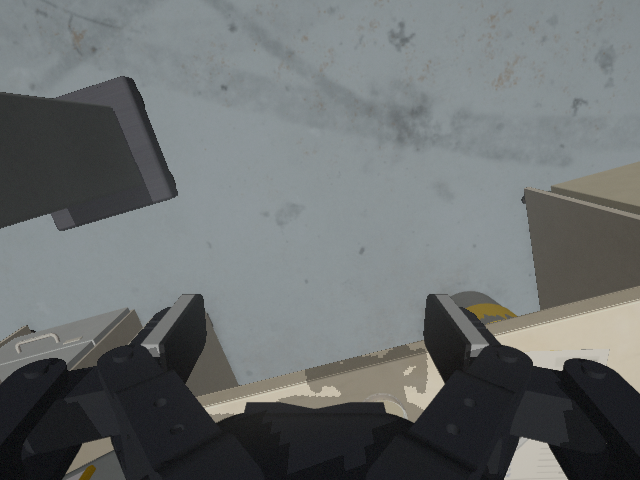

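The scene picture shows the press's yellow guard at about (318,285) with the red pad at (322,288). The blue push plate is at (286,333) and the dish in the tray at (300,315). Dish look-alikes are brown (265,381), turquoise (260,254) and the spare dish (223,435). Other blue items are the tube rack (165,325) and the bottle cap (386,190). Other red items are the marker (376,238) and the bottle cap (409,217). My choice is the blue plate attached to the yellow press. Next I check it in a crop and measure it.

```bash
cat > h.py <<'E'
import numpy as np,cv2
def load(n):
    z=np.load(f"pics/{n}.npz"); return z["im"],z["d"],z["T"],z["K"]
def plane(uv,T,K,z):
    uv=np.asarray(uv,float).reshape(-1,2)
    r=np.c_[(uv[:,0]-K[2])/K[0],-(uv[:,1]-K[3])/K[1],-np.ones(len(uv))]@T[:3,:3].T
    o=T[:3,3]; s=(z-o[2])/r[:,2]; return o+r*s[:,None]
def dep(uv,d,T,K):
    uv=np.asarray(uv).reshape(-1,2); D=d[uv[:,1],uv[:,0]]
    p=np.c_[(uv[:,0]-K[2])/K[0]*D,-(uv[:,1]-K[3])/K[1]*D,-D]
    return (p@T[:3,:3].T+T[:3,3])[D>0]
def mask(im,lo,hi,box):
    h=cv2.cvtColor(im,cv2.COLOR_RGB2HSV); m=cv2.inRange(h,lo,hi); k=np.zeros_like(m); x0,y0,x1,y1=box; k[y0:y1,x0:x1]=m[y0:y1,x0:x1]; return k
E
python3 - <<'E'
from h import *
for n,box in [("scene0",(265,245,365,360)),("side0",(295,245,370,330))]:
    im,d,T,K=load(n)
    x0,y0,x1,y1=box
    cv2.imwrite(f"pics/{n}_crop.png",cv2.resize(im[y0:y1,x0:x1,::-1],None,fx=5,fy=5,interpolation=cv2.INTER_CUBIC))
    for nm,lo,hi in [("yel",(15,120,80),(30,255,255)),("blue",(108,120,50),(125,255,255)),("red",(0,170,80),(6,255,255))]:
        m=mask(im,lo,hi,box); uv=np.argwhere(m)[:,::-1]; P=dep(uv,d,T,K)
        if nm=="yel":
            P=P[(P[:,2]>.098)&(P[:,2]<.114)]
        print(n,nm,len(uv),len(P),P.mean(0).round(4),np.percentile(P,2,axis=0).round(3),np.percentile(P,98,axis=0).round(3))
        if nm=="yel":
            r=cv2.minAreaRect((P[:,:2]*1000).astype(np.float32)); print(r, cv2.boxPoints(r))
        if nm=="blue":
            c=P.mean(0); u,s,v=np.linalg.svd(P-c); print("normal",v[2],s)
E
```

```text
scene0 yel 1901 1785 [0.5035 0.2032 0.1069] [0.419 0.123 0.103] [0.572 0.272 0.111]
((498.612060546875, 194.7773895263672), (149.15606689453125, 145.22552490234375), 13.542579650878906) [[409.104   247.90747]
 [443.11118 106.71976]
 [588.1201  141.64731]
 [554.1129  282.83502]]
scene0 blue 239 237 [0.4764 0.3602 0.0629] [0.455 0.354 0.026] [0.498 0.366 0.095]
normal [ 0.23685509 -0.97154406  0.00134103] [0.32259621 0.20752532 0.01366754]
scene0 red 75 75 [0.4732 0.1948 0.0924] [0.462 0.18  0.086] [0.485 0.208 0.096]
side0 yel 1044 835 [0.5078 0.2045 0.1054] [0.423 0.123 0.1  ] [0.577 0.277 0.11 ]
((501.56036376953125, 196.89154052734375), (149.57882690429688, 153.85052490234375), 14.069831848144531) [[410.31375 253.32744]
 [447.71548 104.09239]
 [592.807   140.45564]
 [555.4053  289.69067]]
side0 blue 365 364 [0.4816 0.3615 0.0552] [0.456 0.353 0.016] [0.507 0.371 0.094]
normal [ 0.25666249 -0.96641307  0.01304435] [0.45707778 0.30493666 0.05465623]
side0 red 24 24 [0.4792 0.19   0.0911] [0.465 0.175 0.085] [0.497 0.202 0.095]
```

View pics/scene0_crop.png

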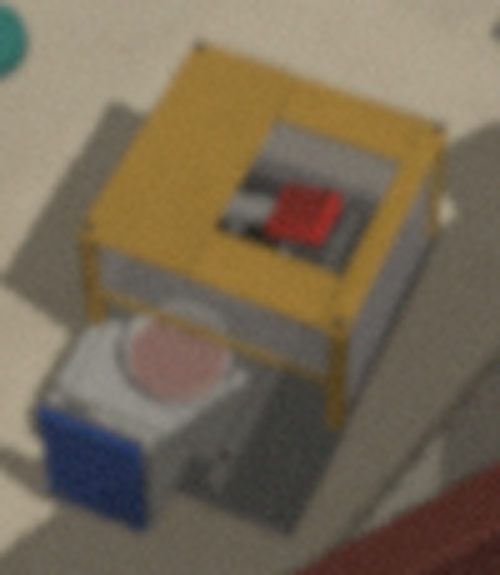

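View pics/side0_crop.png

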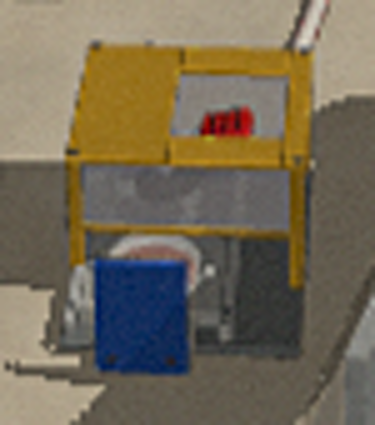

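The crop confirms it: blue plate outside the tray, dish in the recess, red pad under the window. The yaw is about 13.9° and the press origin about (0.500, 0.196), and the plate and pad positions fit that. First I shut the fingers and turn so that the tool's y matches the press's y.

```bash
python3 -m creep '[{"hand":0,"translation":[0,0,0],"delta_rot":[0,0,-10]},{"hand":0,"translation":[0,0,0],"delta_rot":[0,0,-10]},{"hand":0,"translation":[0,0,0],"delta_rot":[0,0,-10]},{"hand":0,"translation":[0,0,0],"delta_rot":[0,0,0]},{"hand":0,"translation":[0,0,0],"delta_rot":[0,0,0]},{"hand":0,"translation":[0,0,0],"delta_rot":[0,0,0]}]' 30
cat > w.py <<'E'
from h import *
from station import ctrl
from scipy.spatial.transform import Rotation as R
O=np.array([.500,.196]); yaw=np.deg2rad(13.9); X=np.array([np.cos(yaw),np.sin(yaw)]); Y=np.array([-X[1],X[0]])
def st():
    o=ctrl.get_obs(); p=o["tool_pos"]; M=R.from_rotvec(o["tool_rot"]).as_matrix()
    print("t",round(float(o["t"]),2),"pos",p.round(4),"press xy mm",((p[:2]-O)@X*1000).round(1),((p[:2]-O)@Y*1000).round(1),"tip z",round(p[2]-.008,4),"tooly ang",np.rad2deg(np.arctan2(M[1,1],M[0,1])).round(1),"z",M[:,2].round(3),"F",np.round(o["contact_force"],1),"open",np.round(o["opening"],4))
    return p,M
def togo(px,py,z):
    p,M=st(); t=np.r_[O+X*px+Y*py,z]; print("tool shift cm to",(px,py,z),(M.T@(t-p)*100).round(2))
E
python3 - <<'E'
from w import *
togo(.02,.215,.217)
im,d,T,K=load("scene0")
c=plane(np.array([[275,122],[400,157],[345,270],[220,225]])/5+[265,245],T,K,.106)[:,:2]
print("window",(c-O)@X,(c-O)@Y,((c.mean(0)-O)@X),((c.mean(0)-O)@Y))
E
```

```text
t: 0.9
tool_pos: [0.1738, 0.6003, 0.2168]
tool_rot: [0.377, -3.119, 0.0]
contact_force: [-0.7, 0.4, -0.4]
opening: -0.0001
t 0.9 pos [0.1738 0.6003 0.2168] press xy mm -219.6 470.8 tip z 0.2088 tooly ang 103.8 z [-0. -0. -1.] F [-0.7  0.4 -0.4] open -0.0001
tool shift cm to (0.02, 0.215, 0.217) [-2.401e+01 -2.553e+01 -2.000e-02]
window [ 0.00826613 -0.06121922 -0.06258528  0.00657084] [-0.03623544 -0.04173078  0.03614632  0.03679223] -0.027241884785312115 -0.001256919816483496
```

```bash
python3 -m creep '[{"hand":0,"translation":[-3,-3.2,0],"delta_rot":[0,0,0]},{"hand":0,"translation":[-3,-3.2,0],"delta_rot":[0,0,0]},{"hand":0,"translation":[-3,-3.2,0],"delta_rot":[0,0,0]},{"hand":0,"translation":[-3,-3.2,0],"delta_rot":[0,0,0]},{"hand":0,"translation":[-3,-3.2,0],"delta_rot":[0,0,0]},{"hand":0,"translation":[-3,-3.2,0],"delta_rot":[0,0,0]},{"hand":0,"translation":[-3,-3.2,0],"delta_rot":[0,0,0]},{"hand":0,"translation":[-3,-3.2,0],"delta_rot":[0,0,0]}]'
python3 -m creep '[{"hand":0,"translation":[0,0,0],"delta_rot":[0,0,0]},{"hand":0,"translation":[0,0,0],"delta_rot":[0,0,0]}]'
python3 - <<'E'
from w import *
togo(.02,.215,.068)
for n in ["scene","side","wrist"]:
    c=ctrl.calibration(n)
    im,d=ctrl.get_image(n); np.savez(f"pics/{n}1.npz",im=im,d=d,T=c["T"],K=[c["fx"],c["fy"],c["cx"],c["cy"]])
    if n!="wrist": cv2.imwrite(f"pics/{n}1.png",im[200:400,220:420,::-1].repeat(3,0).repeat(3,1))
    else: cv2.imwrite(f"pics/{n}1.png",im[:,:,::-1])
E
```

```text
t: 1.9
tool_pos: [0.4693, 0.4084, 0.217]
tool_rot: [-0.377, 3.119, 0.0]
contact_force: [-0.2, 0.5, -0.7]
opening: 0.0001
t: 2.15
tool_pos: [0.4678, 0.4094, 0.2168]
tool_rot: [0.378, -3.118, -0.0]
contact_force: [0.2, 0.0, -0.5]
opening: -0.0003
t 2.15 pos [0.4678 0.4094 0.2168] press xy mm 20.0 214.9 tip z 0.2088 tooly ang 103.8 z [-0.001  0.    -1.   ] F [ 0.2  0.  -0.5] open -0.0003
tool shift cm to (0.02, 0.215, 0.068) [-1.000e-02  1.000e-02  1.488e+01]
```

View pics/side1.png

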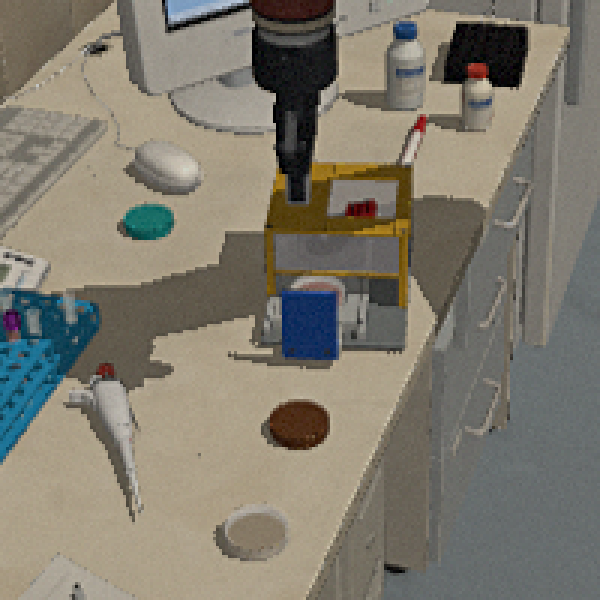

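View pics/wrist1.png

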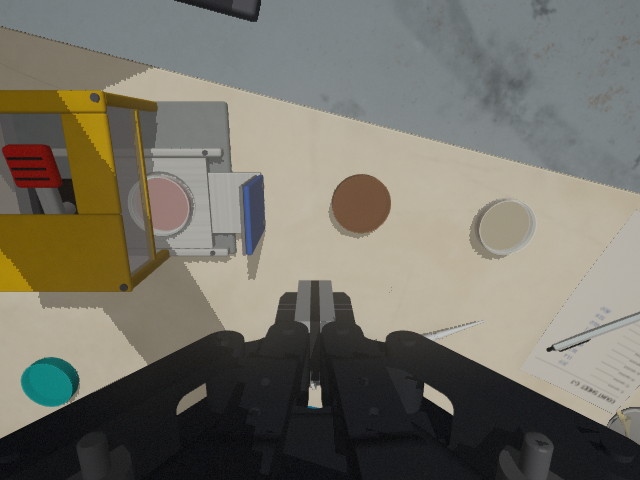

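The wrist view shows the plate at (254,213), edge-on, the fingers at (315,300), and the press ahead to the left at (80,190). The way down beside the plate is clear. I measure again with the wrist view.

```bash
python3 - <<'E'
from w import *
im,d,T,K=load("wrist1")
def rep(nm,P):
    x=(P[:,:2]-O)@X*1000;y=(P[:,:2]-O)@Y*1000
    print(nm,len(P),"x",np.percentile(x,[1,50,99]).round(1),"y",np.percentile(y,[1,50,99]).round(1),"z",np.percentile(P[:,2],[1,50,99]).round(4)); return x,y
b=dep(np.argwhere(mask(im,(108,100,40),(125,255,255),(225,160,280,265)))[:,::-1],d,T,K)
x,y=rep("blue",b); print("yaw err deg",np.rad2deg(np.arctan(np.polyfit(x,y,1)[0])))
r=dep(np.argwhere(mask(im,(0,170,80),(6,255,255),(0,135,75,195)))[:,::-1],d,T,K); rep("red",r)
yl=dep(np.argwhere(mask(im,(15,120,80),(30,255,255),(0,80,130,295)))[:,::-1],d,T,K); yl=yl[abs(yl[:,2]-.106)<.006]; rep("yel",yl)
# fingers near tip via depth
uv=np.argwhere(np.ones((480,640)))[:,::-1]; uv=uv[(uv[:,0]>230)&(uv[:,0]<400)&(uv[:,1]>270)&(uv[:,1]<440)]
f=dep(uv,d,T,K); 
for a,c in [(.205,.215),(.215,.225),(.225,.24),(.24,.26),(.26,.28)]:
    s=f[(f[:,2]>a)&(f[:,2]<c)]
    if len(s): rep(f"fing {a}",s)
E
```

```text
blue 399 x [-8.8 16.4 45.3] y [162.5 164.8 166.7] z [0.0512 0.0941 0.0958]
yaw err deg 0.020285609504101996
red 1611 x [-38.4 -24.4  -6.5] y [-15.1   3.5  17.2] z [0.0855 0.0912 0.0951]
yel 16705 x [-74.7  19.4  72.2] y [-24.2  42.6  71.8] z [0.1037 0.1061 0.1077]
fing 0.225 206 x [ 9.   9.5 13.8] y [205.4 217.1 228.8] z [0.2356 0.2383 0.24  ]
fing 0.24 1726 x [ 8.9 12.8 14. ] y [203.8 217.  230.4] z [0.2403 0.2511 0.2598]
fing 0.26 3632 x [ 6.5  9.6 30.7] y [194.5 217.  240.1] z [0.2603 0.2752 0.2799]
```

Everything agrees with the model: face at y = 167 mm, roof edge at 72 mm. Lowering outside the plate to a tip height of 60 mm.

```bash
python3 -m creep '[{"hand":0,"translation":[0,0,3],"delta_rot":[0,0,0]},{"hand":0,"translation":[0,0,4],"delta_rot":[0,0,0]},{"hand":0,"translation":[0,0,4],"delta_rot":[0,0,0]},{"hand":0,"translation":[0,0,2.9],"delta_rot":[0,0,0]},{"hand":0,"translation":[0,0,1],"delta_rot":[0,0,0]},{"hand":0,"translation":[0,0,0],"delta_rot":[0,0,0]},{"hand":0,"translation":[0,-1,0],"delta_rot":[0,0,0]},{"hand":0,"translation":[0,-1,0],"delta_rot":[0,0,0]}]'
python3 -m creep '[{"hand":0,"translation":[0,-0.5,0],"delta_rot":[0,0,0]},{"hand":0,"translation":[0,-0.5,0],"delta_rot":[0,0,0]},{"hand":0,"translation":[0,-0.5,0],"delta_rot":[0,0,0]},{"hand":0,"translation":[0,-0.3,0],"delta_rot":[0,0,0]},{"hand":0,"translation":[0,-0.3,0],"delta_rot":[0,0,0]}]'
python3 -c "
from w import *
togo(.02,.1105,.068)"
```

```text
t: 3.3
tool_pos: [0.474, 0.3898, 0.0697]
tool_rot: [-0.379, 3.116, 0.002]
contact_force: [1.0, -0.3, -1.0]
opening: -0.0
t: 3.92
tool_pos: [0.4779, 0.3698, 0.068]
tool_rot: [-0.379, 3.119, 0.002]
contact_force: [0.3, 2.3, -0.1]
opening: -0.0
t 3.92 pos [0.4779 0.3698 0.068 ] press xy mm 20.3 174.0 tip z 0.06 tooly ang 103.9 z [-0.     0.001 -1.   ] F [ 0.3  2.3 -0.1] open -0.0
tool shift cm to (0.02, 0.1105, 0.068) [ 0.02 -6.35 -0.01]
```

Light contact at 2.3 N. Pushing on smoothly.

```bash
python3 -m creep '[{"hand":0,"translation":[0,-0.4,0],"delta_rot":[0,0,0]},{"hand":0,"translation":[0,-0.6,0],"delta_rot":[0,0,0]},{"hand":0,"translation":[0,-0.7,0],"delta_rot":[0,0,0]},{"hand":0,"translation":[0,-0.7,0],"delta_rot":[0,0,0]},{"hand":0,"translation":[0,-0.7,0],"delta_rot":[0,0,0]},{"hand":0,"translation":[0,-0.7,0],"delta_rot":[0,0,0]},{"hand":0,"translation":[0,-0.7,0],"delta_rot":[0,0,0]},{"hand":0,"translation":[0,-0.6,0],"delta_rot":[0,0,0]}]'
python3 -m creep '[{"hand":0,"translation":[0,-0.4,0],"delta_rot":[0,0,0]},{"hand":0,"translation":[0,-0.3,0],"delta_rot":[0,0,0]},{"hand":0,"translation":[0,-0.3,0],"delta_rot":[0,0,0]},{"hand":0,"translation":[0,-0.2,0],"delta_rot":[0,0,0]},{"hand":0,"translation":[0,0,0],"delta_rot":[0,0,0]}]'
python3 - <<'E'
from w import *
st()
c=ctrl.calibration("wrist"); im,d=ctrl.get_image("wrist"); cv2.imwrite("pics/wrist2.png",im[:,:,::-1])
E
```

```text
t: 4.92
tool_pos: [0.4903, 0.3194, 0.0679]
tool_rot: [-0.379, 3.119, -0.0]
contact_force: [-0.3, 2.4, 0.8]
opening: -0.0
t: 5.55
tool_pos: [0.4931, 0.308, 0.0679]
tool_rot: [-0.379, 3.119, -0.001]
contact_force: [-0.2, 1.4, 0.4]
opening: -0.0003
t 5.55 pos [0.4931 0.308  0.0679] press xy mm 20.2 110.4 tip z 0.0599 tooly ang 103.9 z [ 0.    -0.001 -1.   ] F [-0.2  1.4  0.4] open -0.0003
```

View pics/wrist2.png

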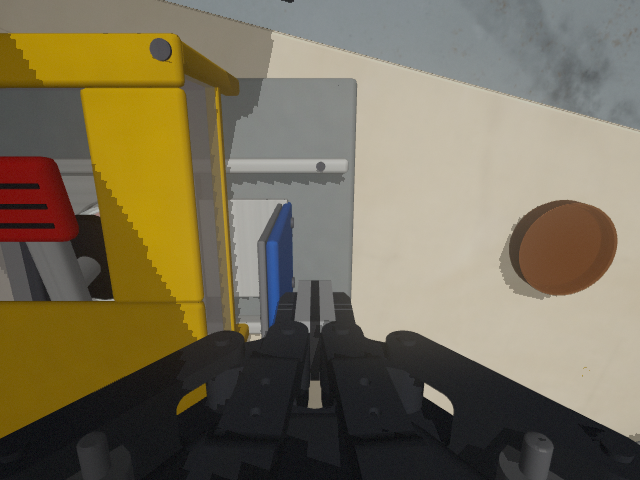

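The plate (275,265) is nearly home, and the gripper linkage at (215,345) overhangs the roof edge. I check its clearance height with the earlier depth picture before going on.

```bash
python3 - <<'E'
from w import *
im,d,T,K=load("wrist1")
uv=np.argwhere(np.ones((480,640)))[:,::-1]; uv=uv[(uv[:,1]>280)]
f=dep(uv,d,T,K); x=(f[:,:2]-O)@X*1000-20;y=(f[:,:2]-O)@Y*1000-215; h=(f[:,2]-.2088)*1000
k=(h>-10)
for a in range(0,160,10):
    s=k&(h>=a)&(h<a+10)
    if s.sum()>5: print(a,s.sum(),"x",x[s].min().round(),x[s].max().round(),"y",y[s].min().round(),y[s].max().round())
E
```

```text
20 129 x -11.0 -6.0 y -9.0 14.0
30 744 x -11.0 -6.0 y -12.0 16.0
40 926 x -11.0 -6.0 y -11.0 16.0
50 1087 x -12.0 12.0 y -11.0 16.0
60 2207 x -14.0 12.0 y -29.0 34.0
70 8167 x -14.0 12.0 y -38.0 41.0
80 6926 x -17.0 9.0 y -45.0 50.0
90 14934 x -18.0 8.0 y -54.0 57.0
100 20458 x -18.0 7.0 y -59.0 64.0
110 14331 x -21.0 -5.0 y -56.0 62.0
120 2460 x -21.0 -17.0 y -17.0 22.0
```

```bash
python3 - <<'E'
from w import *
im,d,T,K=load("wrist1")
p0=np.array([.4678,.4094])
for h in [.2088,.2168,.2278,.236]:
    for off in [0,-.011]:
        P=np.r_[p0+X*off,h]; c=T[:3,:3].T@(P-T[:3,3]); print(h,off,K[2]+K[0]*c[0]/-c[2],K[3]-K[1]*c[1]/-c[2],-c[2])
print(d[270:300:3,308].round(4), d[270:300:3,315].round(4))
E
```

```text
0.2088 0 309.8856035085787 279.20513166257996 0.17743420579945354
0.2088 -0.011 309.8296769350181 257.60296904573613 0.17443860334203992
0.2168 0 309.6578074039685 285.91965908432604 0.1697365705494959
0.2168 -0.011 309.59520647228504 263.4408581987812 0.16674096809208228
0.2278 0 309.3086081084839 296.21267199250735 0.15915232208080407
0.2278 -0.011 309.2350653096358 272.40771979187105 0.15615671962339045
0.236 0 309.01650283014885 304.8227792846144 0.15126224594959745
0.236 -0.011 308.93314467744136 279.92499579850784 0.14826664349218385
[0.3984 0.4    0.401  0.4016 0.1465 0.1447 0.1415 0.1387 0.1362 0.1336] [0.3991 0.4004 0.4024 0.4025 0.1463 0.1441 0.143  0.1381 0.1357 0.1345]
```

The wrist picture suggests the tips stand higher than stated. I check that in the side and scene views.

```bash
python3 - <<'E'
from w import *
def proj(P,T,K):
    c=T[:3,:3].T@(np.asarray(P)-T[:3,3]); return (K[2]-K[0]*c[0]/c[2]).round(1),(K[3]+K[1]*c[1]/c[2]).round(1)
p0=np.array([.4678,.4094])
im,d,T,K=load("side1")
for h in (.2088,.238): print(h,[proj(np.r_[p0+X*a+Y*b,h],T,K) for a in(-.011,.011) for b in (-.01,.012)])
cv2.imwrite("pics/side1z.png",cv2.resize(im[225:285,290:350,::-1],None,fx=8,fy=8,interpolation=0))
c=ctrl.calibration("side"); im,d=ctrl.get_image("side"); K=[c["fx"],c["fy"],c["cx"],c["cy"]]; np.savez("pics/side3.npz",im=im,d=d,T=c["T"],K=K)
cv2.imwrite("pics/side3z.png",cv2.resize(im[240:330,290:370,::-1],None,fx=6,fy=6,interpolation=0))
E
```

```text
0.2088 [(np.float64(324.7), np.float64(271.5)), (np.float64(324.0), np.float64(275.7)), (np.float64(316.9), np.float64(271.2)), (np.float64(316.1), np.float64(275.5))]
0.238 [(np.float64(324.5), np.float64(262.5)), (np.float64(323.8), np.float64(266.7)), (np.float64(316.6), np.float64(262.3)), (np.float64(315.8), np.float64(266.4))]
```

View pics/side1z.png

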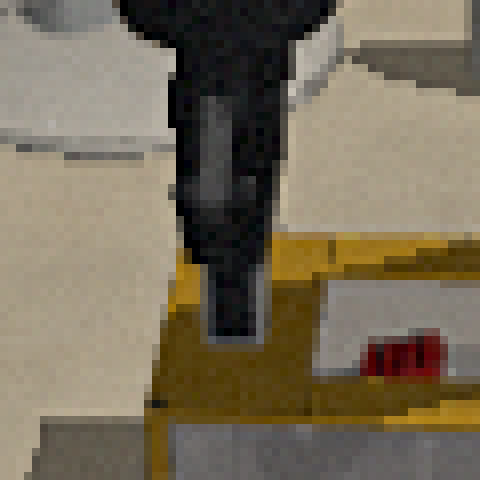

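View pics/side3z.png

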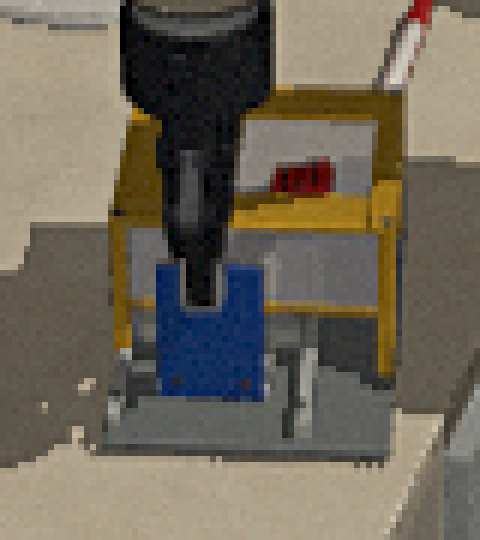

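Both views put the real tips about 24 mm higher than nominal, at z ≈ 0.085. The contact is still on the blue face, about 9 mm below its top edge, and the linkage stays at least 14 mm above the roof. I go on to the stop, watching the force.

```bash
python3 -m creep '[{"hand":0,"translation":[0,-0.2,0],"delta_rot":[0,0,0]},{"hand":0,"translation":[0,-0.2,0],"delta_rot":[0,0,0]},{"hand":0,"translation":[0,0,0],"delta_rot":[0,0,0]}]'
python3 -m creep '[{"hand":0,"translation":[0,-0.1,0],"delta_rot":[0,0,0]},{"hand":0,"translation":[0,-0.1,0],"delta_rot":[0,0,0]},{"hand":0,"translation":[0,0,0],"delta_rot":[0,0,0]}]'
python3 -c "
from w import *
st()"
```

```text
t: 6.02
tool_pos: [0.4935, 0.3063, 0.068]
tool_rot: [0.378, -3.119, -0.007]
contact_force: [-0.0, 9.3, -0.6]
opening: -0.0001
t: 6.4
tool_pos: [0.4935, 0.3061, 0.0681]
tool_rot: [0.379, -3.119, -0.013]
contact_force: [-2.6, 14.0, -1.8]
opening: -0.0001
t 6.4 pos [0.4935 0.3061 0.0681] press xy mm 20.2 108.5 tip z 0.0601 tooly ang 103.8 z [-0.001  0.008 -1.   ] F [-2.6 14.  -1.8] open -0.0001
```

Stopped hard at y = 108.5 mm with 14 N, so the tray is at its stop (finger half-thickness 11.5 mm puts the face at 97 mm). Backing straight off, raising, and checking.

```bash
python3 -m creep '[{"hand":0,"translation":[0,0.8,0],"delta_rot":[0,0,0]},{"hand":0,"translation":[0,2,0],"delta_rot":[0,0,0]},{"hand":0,"translation":[0,3,0],"delta_rot":[0,0,0]},{"hand":0,"translation":[0,3,0],"delta_rot":[0,0,0]},{"hand":0,"translation":[0,0,-4],"delta_rot":[0,0,0]},{"hand":0,"translation":[0,0,-4],"delta_rot":[0,0,0]},{"hand":0,"translation":[0,0,-3],"delta_rot":[0,0,0]},{"hand":0,"translation":[0,0,0],"delta_rot":[0,0,0]}]'
python3 - <<'E'
from w import *
st()
c=ctrl.calibration("wrist"); im,d=ctrl.get_image("wrist"); K=[c["fx"],c["fy"],c["cx"],c["cy"]]; T=c["T"]
cv2.imwrite("pics/wrist4.png",im[:,:,::-1])
b=dep(np.argwhere(mask(im,(108,100,40),(125,255,255),(150,100,300,330)))[:,::-1],d,T,K); b=b[b[:,2]>.07]
y=(b[:,:2]-O)@Y*1000; print(len(b),np.percentile(y,[2,25,50,75,98]).round(1))
togo(-.026,-.001,.18)
E
```

```text
t: 7.4
tool_pos: [0.4748, 0.3894, 0.1813]
tool_rot: [-0.379, 3.113, 0.003]
contact_force: [-0.2, 0.2, 0.3]
opening: -0.0001
t 7.4 pos [0.4748 0.3894 0.1813] press xy mm 22.0 193.7 tip z 0.1733 tooly ang 103.9 z [ 0.005  0.003 -1.   ] F [-0.2  0.2  0.3] open -0.0001
1471 [92.6 95.6 96.7 97.  97.4]
t 7.45 pos [0.4737 0.3885 0.1788] press xy mm 20.7 193.2 tip z 0.1708 tooly ang 103.9 z [ 0.002  0.001 -1.   ] F [ 0.6  1.2 -0.7] open -0.0
tool shift cm to (-0.026, -0.001, 0.18) [  4.66 -19.42  -0.14]
```

View pics/wrist4.png

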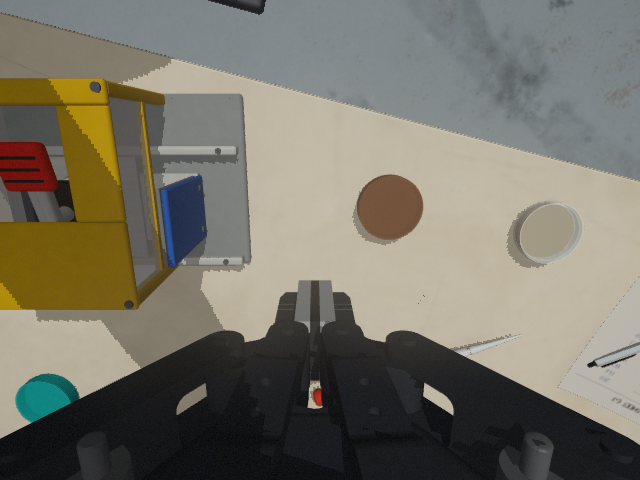

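The plate's blue face reads 97.0 mm, so the tray is home. Now moving over the window, with at least 60 mm over the roof.

```bash
python3 -m creep '[{"hand":0,"translation":[0.9,-3,0],"delta_rot":[0,0,0]},{"hand":0,"translation":[0.9,-4,0],"delta_rot":[0,0,0]},{"hand":0,"translation":[0.9,-4,0],"delta_rot":[0,0,0]},{"hand":0,"translation":[0.9,-4,0],"delta_rot":[0,0,0]},{"hand":0,"translation":[0.7,-3,0],"delta_rot":[0,0,0]},{"hand":0,"translation":[0.36,-1.4,0],"delta_rot":[0,0,0]},{"hand":0,"translation":[0,0,0],"delta_rot":[0,0,0]},{"hand":0,"translation":[0,0,0],"delta_rot":[0,0,0]}]'
python3 - <<'E'
from w import *
togo(-.026,-.001,.14)
for n in ["wrist","side"]:
    c=ctrl.calibration(n); im,d=ctrl.get_image(n); K=np.array([c["fx"],c["fy"],c["cx"],c["cy"]]); T=c["T"]
    np.savez(f"pics/{n}5.npz",im=im,d=d,T=T,K=K)
    cv2.imwrite(f"pics/{n}5.png",im[:,:,::-1] if n=="wrist" else cv2.resize(im[220:320,280:380,::-1],None,fx=6,fy=6,interpolation=0))
E
```

```text
t: 8.45
tool_pos: [0.4744, 0.1891, 0.1774]
tool_rot: [0.38, -3.118, -0.0]
contact_force: [0.1, 0.5, 0.1]
opening: 0.0006
t 8.45 pos [0.4744 0.1891 0.1774] press xy mm -26.5 -0.5 tip z 0.1694 tooly ang 103.9 z [-0.001  0.    -1.   ] F [0.1 0.5 0.1] open 0.0006
tool shift cm to (-0.026, -0.001, 0.14) [-0.05 -0.05  3.74]
```

View pics/wrist5.png

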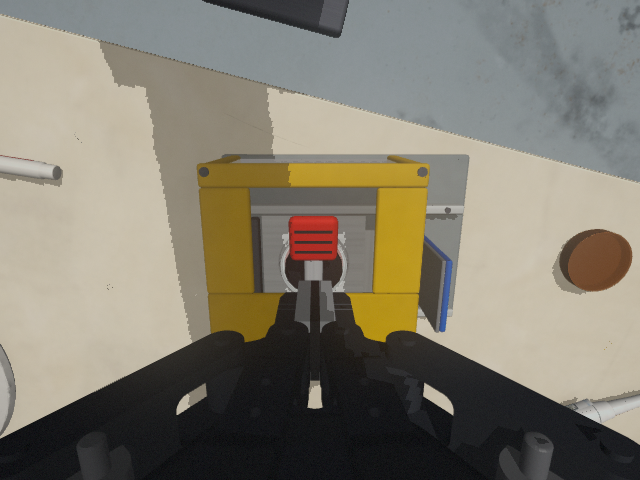

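View pics/side5.png

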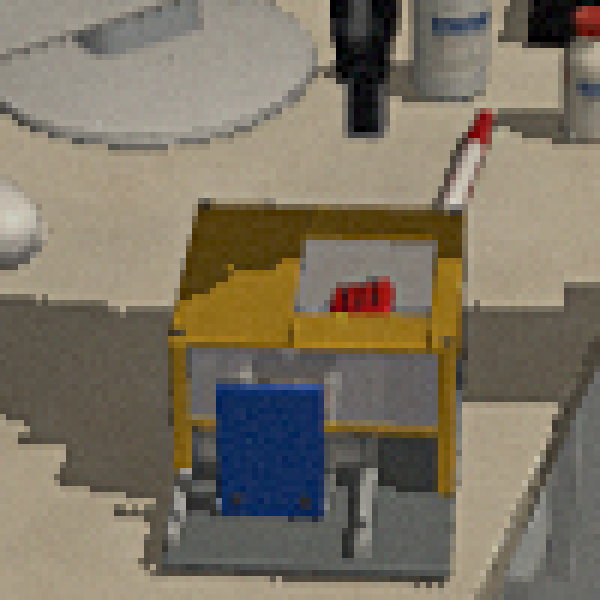

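Wrist view: the red pad (313,237) is centred in the window (250–375, 187–293) and straight ahead of the fingers (315,285). I now work out the real tip height and the window edges.

```bash
python3 - <<'E'
from w import *
im,d,T,K=load("wrist5")
c=plane([[250,187],[376,187],[252,293],[373,293]],T,K,.106)[:,:2]
print("window x",((c-O)@X*1000).round(1),"y",((c-O)@Y*1000).round(1))
r=dep(np.argwhere(mask(im,(0,170,80),(6,255,255),(280,205,345,265)))[:,::-1],d,T,K)
print("red",((r.mean(0)[:2]-O)@X*1000).round(1),((r.mean(0)[:2]-O)@Y*1000).round(1),r[:,2].min(),r[:,2].max())
uv=np.argwhere(np.ones((480,640)))[:,::-1]; uv=uv[(uv[:,1]>270)]
f=dep(uv,d,T,K); x=(f[:,:2]-O)@X*1000+26.5;y=(f[:,:2]-O)@Y*1000+.5; h=(f[:,2]-.1774)*1000
for a in range(0,90,5):
    s=(h>=a)&(h<a+5)
    if s.sum()>5: print("above TCP",a,s.sum(),"x",x[s].min().round(),x[s].max().round(),"y",y[s].min().round(),y[s].max().round())
im,d,T,K=load("side5")
s=dep(np.array([[340,238],[341,240],[341,241]]),d,T,K); print("side depth",s.round(4))
# ray at finger outer face y=+11.5
o=T[:3,3]
for v in (242,242.5,243):
    ra=T[:3,:3]@np.array([(340.8-K[2])/K[0],-(v-K[3])/K[1],-1]); N=np.r_[Y,0]
    s=((O+Y*.011)@Y-o@N)/(ra@N); print(v,(o+ra*s).round(4))
E
```

```text
window x [-61.3 -61.4  10.2  10.1] y [-39.   39.2 -41.   40.5]
red -25.0 0.1 0.08504406841085133 0.09572810759743339
above TCP 15 37 x -10.0 -10.0 y -5.0 8.0
above TCP 20 290 x -11.0 -5.0 y -11.0 15.0
above TCP 25 373 x -11.0 -5.0 y -12.0 15.0
above TCP 30 443 x -11.0 -5.0 y -12.0 15.0
above TCP 35 456 x -11.0 -5.0 y -12.0 15.0
above TCP 40 493 x -11.0 -5.0 y -12.0 15.0
above TCP 45 312 x -12.0 -6.0 y -12.0 15.0
above TCP 50 890 x -12.0 12.0 y -14.0 17.0
above TCP 55 893 x -13.0 12.0 y -28.0 31.0
above TCP 60 2394 x -14.0 13.0 y -32.0 36.0
above TCP 65 3524 x -14.0 11.0 y -36.0 40.0
above TCP 70 5321 x -12.0 10.0 y -40.0 44.0
above TCP 75 3219 x -16.0 10.0 y -44.0 48.0
above TCP 80 4927 x -17.0 9.0 y -48.0 54.0
above TCP 85 7913 x -18.0 8.0 y -53.0 56.0
side depth [[0.475  0.2059 0.2134]
 [0.4736 0.2002 0.2036]
 [0.4741 0.1985 0.199 ]]
242 [0.474  0.2009 0.1968]
242.5 [0.474  0.2009 0.195 ]
243 [0.474  0.2009 0.1932]
```

The window spans x −61…10 mm and y ±40 mm. Both cameras put the tips about 18 mm above TCP z. So I expect pad contact near TCP z ≈ 0.077 and the stop near 0.054, where the fingers at roof level are about ±17 mm wide. Lowering in stages and watching the force.

```bash
python3 -m creep '[{"hand":0,"translation":[0,0,1.5],"delta_rot":[0,0,0]},{"hand":0,"translation":[0,0,2],"delta_rot":[0,0,0]},{"hand":0,"translation":[0,0,2],"delta_rot":[0,0,0]},{"hand":0,"translation":[0,0,1.3],"delta_rot":[0,0,0]},{"hand":0,"translation":[0,0,0],"delta_rot":[0,0,0]}]'
python3 -m creep '[{"hand":0,"translation":[0,0,0.5],"delta_rot":[0,0,0]},{"hand":0,"translation":[0,0,0.5],"delta_rot":[0,0,0]},{"hand":0,"translation":[0,0,0.5],"delta_rot":[0,0,0]},{"hand":0,"translation":[0,0,0],"delta_rot":[0,0,0]}]'
python3 - <<'E'
from w import *
st()
im,d=ctrl.get_image("wrist"); cv2.imwrite("pics/wrist6.png",im[:,:,::-1])
E
```

```text
t: 9.18
tool_pos: [0.4734, 0.188, 0.1079]
tool_rot: [0.378, -3.115, 0.001]
contact_force: [0.8, 0.0, -0.5]
opening: -0.0002
t: 9.68
tool_pos: [0.4743, 0.1883, 0.0945]
tool_rot: [0.379, -3.118, 0.0]
contact_force: [-0.7, 0.5, -0.7]
opening: -0.0004
t 9.68 pos [0.4743 0.1883 0.0945] press xy mm -26.8 -1.3 tip z 0.0865 tooly ang 103.9 z [-0.001 -0.    -1.   ] F [-0.7  0.5 -0.7] open -0.0004
```

View pics/wrist6.png

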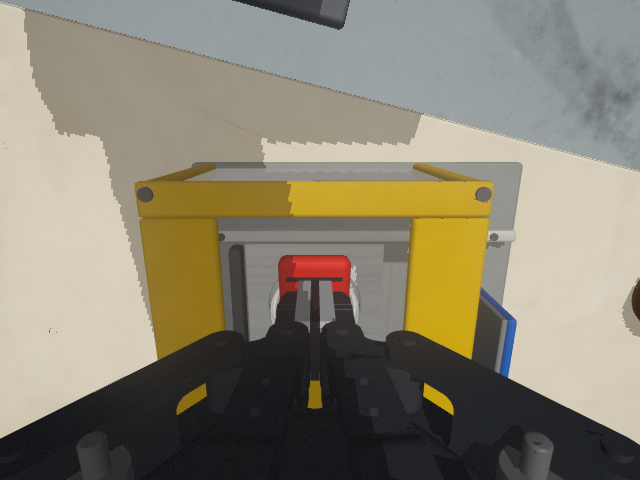

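No force yet with the nominal tip already below the pad top, which confirms the tip offset. The fingers are centred over the pad (315,280). Going on down.

```bash
python3 -m creep '[{"hand":0,"translation":[0,0,0.5],"delta_rot":[0,0,0]},{"hand":0,"translation":[0,0,0.5],"delta_rot":[0,0,0]},{"hand":0,"translation":[0,0,0.4],"delta_rot":[0,0,0]},{"hand":0,"translation":[0,0,0.4],"delta_rot":[0,0,0]},{"hand":0,"translation":[0,0,0],"delta_rot":[0,0,0]}]'
python3 -m creep '[{"hand":0,"translation":[0,0,0.4],"delta_rot":[0,0,0]},{"hand":0,"translation":[0,0,0.4],"delta_rot":[0,0,0]},{"hand":0,"translation":[0,0,0],"delta_rot":[0,0,0]}]'
python3 -m creep '[{"hand":0,"translation":[0,0,0.3],"delta_rot":[0,0,0]},{"hand":0,"translation":[0,0,0.3],"delta_rot":[0,0,0]},{"hand":0,"translation":[0,0,0],"delta_rot":[0,0,0]}]'
```

```text
t: 10.35
tool_pos: [0.4746, 0.1884, 0.0767]
tool_rot: [0.379, -3.119, 0.0]
contact_force: [-0.4, 0.5, 0.9]
opening: 0.0001
t: 10.72
tool_pos: [0.4744, 0.1883, 0.0684]
tool_rot: [0.379, -3.118, 0.0]
contact_force: [0.1, -0.5, 0.2]
opening: -0.0
t: 11.1
tool_pos: [0.4745, 0.1883, 0.0624]
tool_rot: [0.379, -3.119, 0.0]
contact_force: [0.0, 0.2, -0.0]
opening: 0.0001
```

```bash
python3 - <<'E'
from w import *
st()
for n in ["wrist","side"]:
    c=ctrl.calibration(n); im,d=ctrl.get_image(n); K=np.array([c["fx"],c["fy"],c["cx"],c["cy"]]); T=c["T"]
    np.savez(f"pics/{n}7.npz",im=im,d=d,T=T,K=K)
    cv2.imwrite(f"pics/{n}7.png",im[:,:,::-1] if n=="wrist" else cv2.resize(im[220:320,280:380,::-1],None,fx=6,fy=6,interpolation=0))
    if n=="wrist":
        r=dep(np.argwhere(mask(im,(0,170,80),(6,255,255),(230,205,400,390)))[:,::-1],d,T,K)
        for a in range(-50,0,4):
            xx=(r[:,:2]-O)@X*1000; s=(xx>=a)&(xx<a+4)
            if s.sum()>5: print(a,s.sum(),np.percentile(r[s,2],[5,50,95]).round(4))
E
```

```text
t 11.1 pos [0.4745 0.1883 0.0624] press xy mm -26.6 -1.3 tip z 0.0544 tooly ang 103.9 z [-0. -0. -1.] F [ 0.   0.2 -0. ] open 0.0001
-46 260 [0.0714 0.0732 0.0755]
-42 865 [0.0736 0.076  0.0774]
-38 564 [0.075  0.0766 0.0777]
-34 251 [0.0746 0.0763 0.0774]
-30 104 [0.0738 0.0755 0.0766]
-26 32 [0.0727 0.0747 0.0761]
```

View pics/wrist7.png

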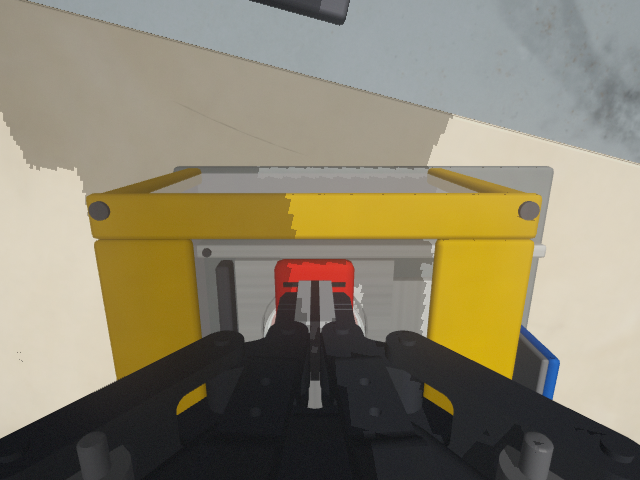

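View pics/side7.png

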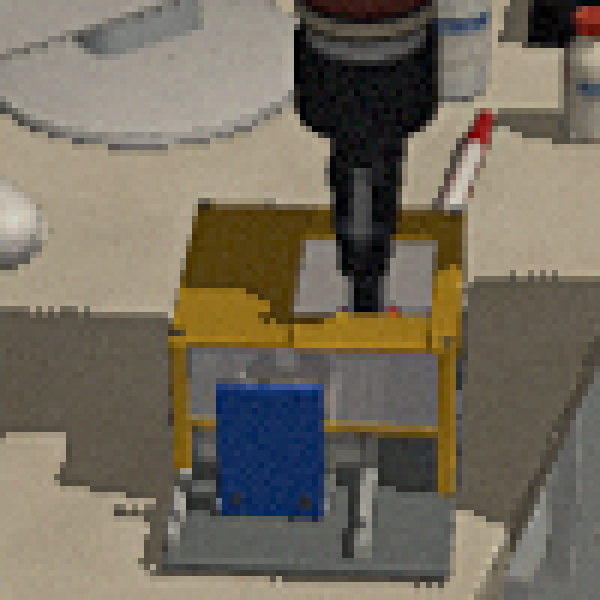

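The pad has come down from 0.095 to about 0.075, so the lever is moving with little force showing at rest. Going on to the stop.

```bash
python3 -m creep '[{"hand":0,"translation":[0,0,0.3],"delta_rot":[0,0,0]},{"hand":0,"translation":[0,0,0.1],"delta_rot":[0,0,0]}]'
python3 -m creep '[{"hand":0,"translation":[0,0,0.2],"delta_rot":[0,0,0]},{"hand":0,"translation":[0,0,0.1],"delta_rot":[0,0,0]}]'
```

```text
t: 11.45
tool_pos: [0.4744, 0.1883, 0.0588]
tool_rot: [0.379, -3.118, 0.0]
contact_force: [-2.1, -0.5, 3.1]
opening: 0.0003
t: 11.7
tool_pos: [0.4745, 0.1884, 0.0574]
tool_rot: [0.379, -3.117, 0.0]
contact_force: [-8.3, -2.3, 16.1]
opening: -0.0002
```

```bash
python3 -m creep '[{"hand":0,"translation":[0,0,0.1],"delta_rot":[0,0,0]},{"hand":0,"translation":[0,0,0],"delta_rot":[0,0,0]}]'
python3 - <<'E'
from w import *
st()
c=ctrl.calibration("wrist"); im,d=ctrl.get_image("wrist"); K=np.array([c["fx"],c["fy"],c["cx"],c["cy"]]); T=c["T"]
r=dep(np.argwhere(mask(im,(0,170,80),(6,255,255),(230,205,400,390)))[:,::-1],d,T,K)
for a in range(-50,0,4):
    xx=(r[:,:2]-O)@X*1000; s=(xx>=a)&(xx<a+4)
    if s.sum()>5: print(a,s.sum(),np.percentile(r[s,2],[5,50,95]).round(4))
E
```

```text
t: 11.95
tool_pos: [0.4746, 0.1884, 0.0574]
tool_rot: [0.379, -3.117, 0.001]
contact_force: [-10.9, -2.4, 17.4]
opening: 0.0001
t 11.95 pos [0.4746 0.1884 0.0574] press xy mm -26.5 -1.3 tip z 0.0494 tooly ang 103.9 z [-0.002 -0.001 -1.   ] F [-10.9  -2.4  17.4] open 0.0001
-46 374 [0.0662 0.0686 0.0708]
-42 815 [0.0693 0.0712 0.0725]
-38 554 [0.0702 0.0715 0.0726]
-34 289 [0.0698 0.0715 0.0726]
-30 98 [0.0695 0.0709 0.0719]
-26 30 [0.0688 0.0702 0.0713]
-22 9 [0.0683 0.069  0.0704]
```

The lever is hard on its stop (17 N, no further motion), with the pad at about 0.071 and level. Raising straight out and checking.

```bash
python3 -m creep '[{"hand":0,"translation":[0,0,-0.5],"delta_rot":[0,0,0]},{"hand":0,"translation":[0,0,-1.5],"delta_rot":[0,0,0]},{"hand":0,"translation":[0,0,-2.5],"delta_rot":[0,0,0]},{"hand":0,"translation":[0,0,-3],"delta_rot":[0,0,0]},{"hand":0,"translation":[0,0,-3],"delta_rot":[0,0,0]},{"hand":0,"translation":[0,0,-3],"delta_rot":[0,0,0]},{"hand":0,"translation":[0,0,0],"delta_rot":[0,0,0]}]'
python3 -m creep '[{"hand":0,"translation":[0,0,0],"delta_rot":[0,0,0]},{"hand":0,"translation":[0,0,0],"delta_rot":[0,0,0]}]'
python3 - <<'E'
from w import *
st()
c=ctrl.calibration("wrist"); im,d=ctrl.get_image("wrist"); K=np.array([c["fx"],c["fy"],c["cx"],c["cy"]]); T=c["T"]
cv2.imwrite("pics/wrist8.png",im[:,:,::-1])
r=dep(np.argwhere(mask(im,(0,170,80),(6,255,255),(230,190,400,290)))[:,::-1],d,T,K)
xx=(r[:,:2]-O)@X*1000
for a in range(-50,0,6):
    s=(xx>=a)&(xx<a+6)
    if s.sum()>5: print(a,s.sum(),np.median(r[s,2]).round(4))
b=dep(np.argwhere(mask(im,(108,100,40),(125,255,255),(400,200,560,400)))[:,::-1],d,T,K)
y=(b[:,:2]-O)@Y*1000; print("blue",len(b),np.percentile(y,[2,50,98]).round(1))
im,d=ctrl.get_image("side"); cv2.imwrite("pics/side8.png",cv2.resize(im[180:400,240:460,::-1],None,fx=2.7,fy=2.7))
E
```

```text
t: 12.88
tool_pos: [0.4766, 0.1888, 0.1935]
tool_rot: [-0.378, 3.112, 0.001]
contact_force: [0.5, 0.2, 0.5]
opening: 0.0
t: 13.12
tool_pos: [0.4737, 0.1881, 0.1881]
tool_rot: [0.378, -3.116, 0.001]
contact_force: [0.2, 0.4, 0.0]
opening: -0.0002
t 13.12 pos [0.4737 0.1881 0.1881] press xy mm -27.4 -1.3 tip z 0.1801 tooly ang 103.9 z [-0.003 -0.001 -1.   ] F [0.2 0.4 0. ] open -0.0002
-44 297 0.0709
-38 231 0.0717
-32 306 0.0717
-26 277 0.0718
-20 252 0.0718
-14 166 0.0715
blue 436 [92.3 94.1 96.2]
```

View pics/wrist8.png

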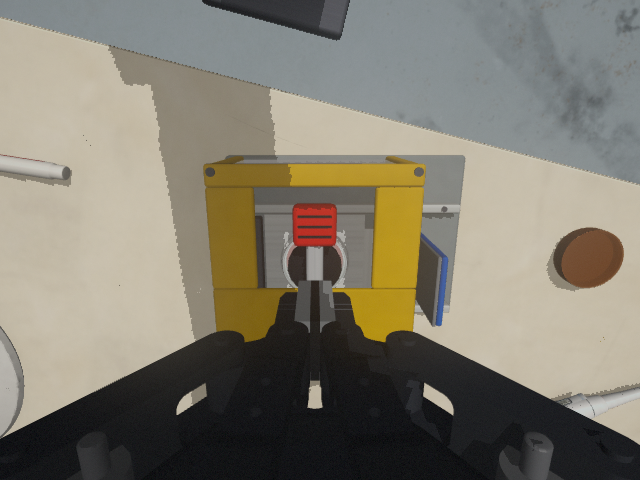

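View pics/side8.png

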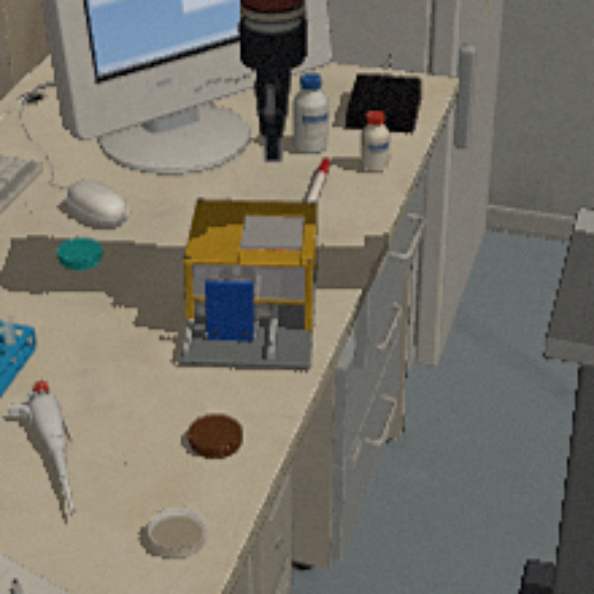

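The pad (314,225) is level at 71.8 mm, matching the stated 72 mm for fully down. The plate (435,280) has not moved and the bystanders look as they were. The gripper is clear of everything.

```bash
python3 -c "
from station import ctrl
print(ctrl.finish_job())"
```

```text
the job is handed in; nothing more can be done
None
```

The tray is home and the lever is fully down, done in that order, and I handed the job in at about 13.2 s of the 58 s allowed.

- **Tray:** I pushed only on the outer blue face with shut fingers until it stopped against about 14 N. After I backed off, the face measured 97 mm from the press origin, as stated for home. The last wrist view from above saw only the plate's top edge (92–96 mm), which looked the same as before the press but is not a second face reading.
- **Lever:** I went down through the middle of the window and pressed until the lever stopped at about 17 N downward, with about 11 N sideways on the pad. After I raised the gripper, the pad was level at 71.8 mm, against 72 mm stated for fully down.
- **Guard and bystanders:** The wrist force showed nothing that looked like contact with the guard. The bystanders in the last pictures looked unmoved; I never clearly identified the forceps, so I could not check them.
- **Disagreement with the description:** The shut fingertips stood about 17–20 mm behind the TCP in two camera views, not 8 mm ahead of it. As a result the push met the plate about 9 mm below its top edge rather than lower down, and I set the depths by force and picture.

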